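# Pull the fume extractor's main filter and show it to the inspection camera

## Task

The solder-fume extractor's main filter is due for inspection: lift the extractor's blue top flap by its bar handle and leave it standing open, then draw the thick main filter cassette straight up out of its slot, leaving the thin pre-filter in place. Hold the cassette up to the inspection camera, upright, its broad face square to the lens, in the middle of the lens's view and about 10 to 15 cm from it, and finish there still holding it steady in the gripper. Do not bump the camera or disturb the other things on the bench.

Things in the scene. Friction and masses are not known exactly. Their poses are not given: they have to be found in the camera images.
- extractor: solder-fume extractor, white box 240 (x) x 150 (y) x 150 (z) mm, fixed. Origin on the bench: box from x = -105 (louvred front, roughly towards the robot) to +135 mm, |y| < 75 mm. Filter bay open at the top, x = -95 to +80 mm, |y| < 69 mm, under the blue flap; fan section behind. Two vertical slots: pre-filter at x = -55, main filter at x = +10 mm, 2 mm play; cassettes draw straight up
- flap (a joint): angle of the blue top flap (rad): 0 shut, grows as its front edge rises and swings back to the stop at 1.75, past upright. Starts at 0 to 0.1. Stiff hinge: the flap stays at any angle it is left at; 2 to 3 N at the handle moves it. Plate 150 wide, 6 thick, 190 mm from hinge to front edge; underside 151 mm above the bench when shut
- hinge (a point): middle of the flap's hinge axis, at the rear of the filter bay, 154 mm above the bench; the axis runs along the extractor's y; axes as the extractor's
- flap_bar (a point): middle of the flap's steel bar handle, a round bar 10 mm thick along the extractor's y, 80 mm clear between its posts, 35 mm free between bar and flap; moves with the flap. Shut, it lies 165 mm in front (-x) of and 43 mm above the hinge. Being round it turns in the grip: fingers may stay pointing down while the flap swings
- main_filter: main filter: the THICK cassette, grey frame 26 (x) x 134 (y) x 85 (z) mm, white pleats, orange pull tab standing on the middle of its top, about 0.25 kg. Origin at the middle of its underside, z up; broad faces look along +x and -x (both alike). Starts upright in the rear slot under the flap, underside 12 mm above the bench; top of the slot's guide ribs 92 mm above the bench
- main_filter_tab (a point): top edge of the main filter's pull tab, 128 mm above the cassette's underside. The tab is a flat plate 8 (x) x 44 (y) x 43 (z, downwards from this point) mm; pinch it across its 8 mm
- main_filter_mid (a point): centre of the main filter's frame, 42.5 mm above its underside, 85.5 mm below the top of its tab
- pre_filter: the pre-filter: the look-alike THIN cassette, frame 12 mm thick, otherwise the same face size and the same orange tab; origin and axes likewise. It stands in the front slot, 65 mm in front of the main filter, and stays there
- insp_camera: inspection camera on a steel column with a base plate 100 x 90 mm, column top 282 mm above the bench; fixed. It looks level along its own -x axis
- lens (a point): front of the camera's lens, 200 mm above the bench, inside a black ring light of 62 mm diameter; axes as the camera's, so the view runs straight out along -x from here
- vise: small precision bench vise, steel base and aluminium jaws, 90 x 50 x 48 mm, 0.9 kg; a bystander. Origin on or near its underside
- board: green circuit board on four brass standoffs, 90 x 60 x 18 mm; a bystander. Origin on or near its underside
- flux: small amber bottle, 38 mm diameter, 85 mm tall; a bystander. Origin on or near its underside
- spool: aluminium-coloured solder spool standing on end, 58 mm diameter, 50 mm tall; a bystander. Origin on or near its underside
- parts_tray: blue four-compartment parts tray, 120 x 90 x 30 mm; a bystander. Origin on or near its underside

How it is judged:
By the outcome, as a careful person would: the job done as asked, in the order asked, and still so for the second after the job is handed in, while the arm keeps its last pose, push and grip.
It also fails if it takes over 58 s, if anything falls off the work surface, if the arm or the gripper's body presses on something with over 40 N, if the wrist force passes 120 N, or if a joint passes its speed limit or range.

## Robot

A 6-joint arm with a two-finger parallel gripper is mounted at the origin on the work surface. World frame = base frame: x ahead of the robot, y to its left, z up, the work surface at z = 0. Lengths are in m, angles in rad, forces in N, time in s.
With the tool pointing down it reaches from about 0.325 to 0.85 m from the base axis. Payload 15.5 kg.
Tool frame: the origin (TCP) lies midway between the tips of the shut fingers; the grasp point (between the pads) lies grip_point_offset behind it (grip_point_offset is the distance from the TCP to the grasp point, in m); z points along the fingers, y is the line along which they close (so a half turn about z gives the same grasp; the last joint's range is limited). The gripper opens to 91 mm and grips with 3 to 60 N. Pads are 32 mm wide; open, the fingers measure 118 mm over their backs; the gripper's body (76 mm by 178 mm) begins 60 mm behind the grasp point.
Start: joints at [1.119, 0.494, 1.345, -0, 1.302, -0.096], TCP at [0.218, 0.586, 0.188] pointing down, gripper open.
Joint ranges: [-2.91, 2.91], [-0.82, 2.16], [0.22, 2.67], [-1.22, 4.37], [0.12, 2.79], [-3.08, 3.08]. Speed limits (rad/s): [1.89, 1.89, 2.57, 3.01, 3.01, 3.01].

## Interface

Orientations are given as a 3x3 rotation matrix whose columns are the frame's x, y, z axes.
In Python, from rig import read_state, read_camera, sign_off, grip_point_offset gives the robot as it stands.
- The arm moves only by the tool step_arm, never from a script. Its argument "deltas" is a list of rows, each a list of 5 numbers: the shift along the tool's x, y, z in m, then the turn about the tool's z in degrees, then the gripper's target within -1 to 1 (fully open at 1, half-way at 0, shut at -1). In form: [[tx, ty, tz, yaw, gripper], ...]. A call has 1 to 10 rows; each row shifts and turns the commanded pose from where the row before left it, along the tool's axes as they then stand; what a row does not reach is not made up. A row lasts 1/8 s, in which the tool goes at most 62.5 mm and 10.7 degrees, less where a joint would pass 70% of its speed; a pose out of reach is approached as far as the arm can. A call with a gripper value outside its range is refused whole. The fingers move at their own pace and stop on an object; "newtons" is the grip in N (left out, the last holds). Time passes only in rows, so rows that do not move let the fingers close. It gives the time, the measured TCP pose, the force, the opening and the grip force at its end, in the units of the state.
- read_state(): the state, without advancing time (a new reading comes with each control period).
- read_camera(name): name is "side" or "top"; returns a dict with "image" (400x640x3 uint8, blue, green, red), "range_z" (400x640 float32, m along the optical axis (not along the pixel's ray), 0 where there is no reading), "intrinsics" (3x3 intrinsics, pixels), "camera_from_world" (4x4, takes a point from world to camera coordinates). Camera axes: x right, y down, z forward; pixel columns grow to the right and rows downward; lengths in m; the calibration is good to about 2 mm. A picture is of the moment at which its call begins.
- sign_off(): hands the job in; it is judged then, once.
The state is a dict: "t": time; "joints": joint angles; "dq": joint speeds; "tau": joint torques, N m; "position": TCP position; "orientation": TCP orientation; "force": force on the tool from outside, world axes, zero at the start; "moment": the same for the moment, N m; "gripper_width": opening from 0.0 (shut) to 1.0 (fully open); "grip_force": force on a finger pad.
Only numpy, scipy, OpenCV 4.12 (cv2) and the standard library are available. Lean on these libraries where they do the work, as an engineer would, in place of code of your own. Each camera call takes 0.05 s, during which the arm holds its last target. There are 200 camera calls.

## Working session

There is one attempt and no reset: what is moved stays moved. The work goes in short steps, Python scripts to look and compute and a tool call to move; the robot and the scene stay as the last step left them, time stands still between calls to the robot, and variables do not carry over. Pictures are saved under pics/ and viewed, at most 10 in all, crops included, and the job is handed in when it is done.

Besides the shell and the picture viewer there is one more tool, called after "Emit:" in YAML: its name, and indented under it one key for each argument. step_arm: Moves the arm, as the interface text tells. Its arguments: {"type":"object","properties":{"deltas":{"type":"array","items":{"type":"array","items":{"type":"number"}}},"newtons":{"type":"number"}},"required":["deltas"]}

```bash
mkdir -p pics; ls
cat > h.py <<'E'
import numpy as np, cv2
from rig import *
def snap(n):
    c=read_camera(n); K=c["intrinsics"]; T=np.linalg.inv(c["camera_from_world"]); z=c["range_z"]
    v,u=np.mgrid[:400,:640]
    P=np.stack([(u-K[0,2])/K[0,0]*z,(v-K[1,2])/K[1,1]*z,z],-1)@T[:3,:3].T+T[:3,3]
    P[z==0]=np.nan
    return c,P
E
python3 - <<'E'
from h import *
for n in("side","top"):
    c,P=snap(n); cv2.imwrite(f"pics/{n}0.png",c["image"]); np.save(f"pics/{n}0.npy",P); print(n,np.linalg.inv(c["camera_from_world"]).round(3),c["intrinsics"])
s=read_state();print(s,grip_point_offset)
E
```

```text
pics
side [[ 0.981 -0.144  0.134  0.393]
 [-0.196 -0.749  0.633 -0.7  ]
 [ 0.009 -0.647 -0.763  0.973]
 [ 0.     0.     0.     1.   ]] [[393.96977403   0.         321.12989029]
 [  0.         393.96977403 201.19440103]
 [  0.           0.           1.        ]]
top [[ 0.007 -0.994  0.113  0.337]
 [-1.    -0.005  0.017 -0.032]
 [-0.016 -0.113 -0.993  1.786]
 [ 0.     0.     0.     1.   ]] [[518.24654702   0.         314.56696797]
 [  0.         518.24654702 205.36378847]
 [  0.           0.           1.        ]]
{'t': 0.1, 'joints': array([ 1.11950693e+00,  4.94106659e-01,  1.34608971e+00,  3.11811867e-05,
        1.30247550e+00, -9.54645071e-02]), 'dq': array([-0.00074261, -0.00160915,  0.00044899,  0.00033732,  0.00145192,
       -0.0006777 ]), 'tau': array([ 1.64168043e-03, -8.80231977e+01, -3.82542336e+01,  7.06572994e-02,
        4.83036577e-02,  2.11744810e-05]), 'position': array([0.2175294 , 0.58552536, 0.18699989]), 'orientation': array([[-9.37356528e-01,  3.48371199e-01, -4.97731140e-04],
       [ 3.48371529e-01,  9.37356048e-01, -9.58061203e-04],
       [ 1.32790364e-04, -1.07144028e-03, -9.99999417e-01]]), 'force': array([0.05063695, 0.60972636, 0.11774493]), 'moment': array([ 0.00588789, -0.0560372 ,  0.03750365]), 'grip_force': 0.0, 'gripper_width': 1.0025321639585114} 0.0188
```

View pics/side0.png

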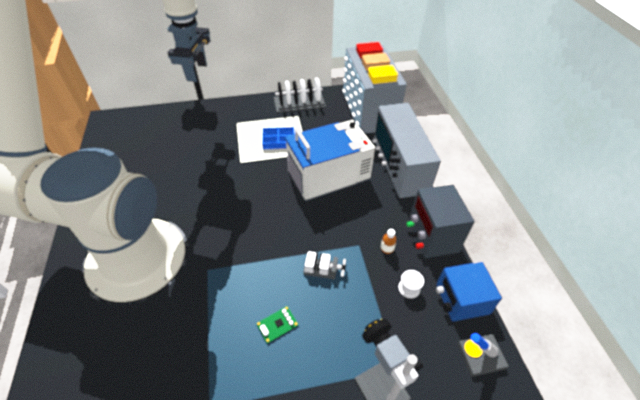

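View pics/top0.png

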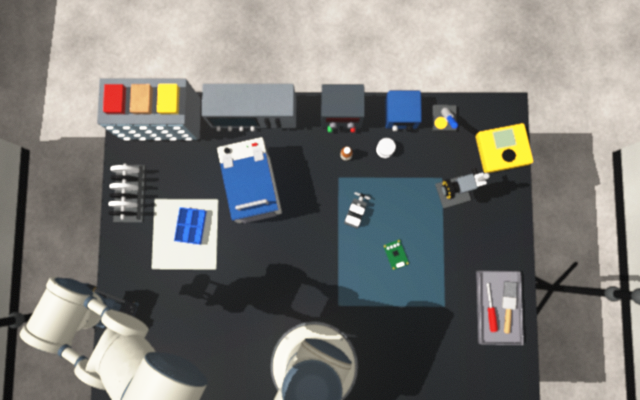

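The side view shows the extractor at about (330,160) and the inspection camera at about (390,345). In the top view the flap is at about (248,185) with its bar at (252,204), and the camera is at about (460,188) with its ring at about (445,190) facing left.

Run:
```python
from h import *
top=cv2.imread("pics/top0.png"); side=cv2.imread("pics/side0.png")
a=cv2.resize(top[130:230,205:295],None,fx=4.4,fy=4.4,interpolation=2); b=cv2.resize(top[160:215,425:505],None,fx=4.4,fy=4.4,interpolation=2)
im=np.zeros((590,800,3),np.uint8); im[:a.shape[0],:a.shape[1]]=a; im[:b.shape[0],400:752]=b
s=cv2.resize(side[300:400,350:440],None,fx=3.3,fy=3.3); im[255:585,450:747]=s
cv2.imwrite("pics/crop0.png",im)
for n,im,(y0,y1,x0,x1) in(("top",top,(140,225,215,290)),("side",side,(115,205,280,380))):
    P=np.load(f"pics/{n}0.npy"); f=im.astype(int)
    m=(f[...,0]>f[...,2]+70); w=np.zeros_like(m); w[y0:y1,x0:x1]=1
    m&=w&(P[...,2]>.135)&(P[...,2]<.19); q=P[m]
    A=np.c_[q[:,:2],np.ones(len(q))]; c=np.linalg.lstsq(A,q[:,2],rcond=None)[0]
    r=cv2.minAreaRect(q[:,:2].astype(np.float32)); print(n,len(q),c,r,cv2.boxPoints(r).round(3).tolist(), q[:,2].min(),q[:,2].max())
    bar=P[(P[...,2]>.185)&(P[...,2]<.225)&w]; 
    if len(bar): r=cv2.minAreaRect(bar[:,:2].astype(np.float32)); print("bar",len(bar),r,np.percentile(bar[:,2],[10,50,90]))
P=np.load("pics/top0.npy")[165:210,430:500].reshape(-1,3)
for lo,hi in((.005,.03),(.15,.24),(.24,.3)):
    q=P[(P[:,2]>lo)&(P[:,2]<hi)]; r=cv2.minAreaRect(q[:,:2].astype(np.float32)); print(lo,len(q),r,cv2.boxPoints(r).round(3).tolist())
P=np.load("pics/side0.npy")[310:400,350:430].reshape(-1,3)
for lo,hi in((.005,.03),(.15,.24),(.24,.3)):
    q=P[(P[:,2]>lo)&(P[:,2]<hi)]; r=cv2.minAreaRect(q[:,:2].astype(np.float32)); print(lo,len(q),r,cv2.boxPoints(r).round(3).tolist())
```

```text
top 2359 [-0.02459672 -0.00686685  0.17448986] ((0.5825144052505493, 0.20727947354316711), (0.18818488717079163, 0.14949899911880493), 13.390399932861328) [[0.4740000069141388, 0.257999986410141], [0.5080000162124634, 0.11299999803304672], [0.6909999847412109, 0.15600000321865082], [0.6570000052452087, 0.3019999861717224]] 0.14544770643382687 0.17342706058872803
bar 104 ((0.5214745402336121, 0.19169951975345612), (0.010474670678377151, 0.09895848482847214), 14.142602920532227) [0.19848122 0.20437732 0.20900092]
side 1731 [-0.02304488 -0.00546753  0.17246696] ((0.5830347537994385, 0.20746703445911407), (0.1902734488248825, 0.15114207565784454), 13.617695808410645) [[0.4729999899864197, 0.2590000033378601], [0.5080000162124634, 0.1120000034570694], [0.6930000185966492, 0.15600000321865082], [0.6579999923706055, 0.30300000309944153]] 0.14960348115168565 0.18552004856196003
bar 98 ((0.5212975144386292, 0.19074513018131256), (0.010710424743592739, 0.09842037409543991), 12.879722595214844) [0.19309422 0.2024124  0.20483158]
0.005 610 ((0.6060599684715271, -0.5186512470245361), (0.154382273
[... 948 characters left out ...]
115], [0.6200000047683716, -0.5440000295639038], [0.7670000195503235, -0.33899998664855957], [0.6489999890327454, -0.2540000081062317]]
0.15 1813 ((0.5879599452018738, -0.459678590297699), (0.06052403524518013, 0.12954948842525482), 24.001976013183594) [[0.5339999794960022, -0.4129999876022339], [0.5870000123977661, -0.531000018119812], [0.6420000195503235, -0.5070000290870667], [0.5889999866485596, -0.3880000114440918]]
0.24 148 ((0.5975455641746521, -0.5059218406677246), (0.015536580234766006, 0.014957006089389324), 78.20236206054688) [[0.5889999866485596, -0.5120000243186951], [0.6029999852180481, -0.5149999856948853], [0.6060000061988831, -0.5], [0.5920000076293945, -0.4970000088214874]]
```

View pics/crop0.png

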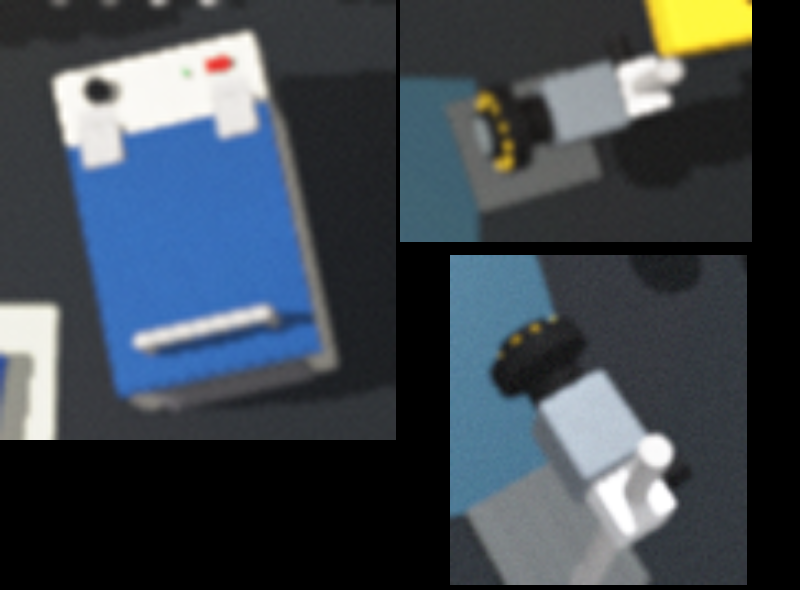

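Run:
```python
from h import *
s=read_state(); R=s["orientation"]; p=s["position"]
for n in("side","top"):
    P=np.load(f"pics/{n}0.npy").reshape(-1,3); q=(P-p)@R; q=q[(abs(q[:,0])<.15)&(abs(q[:,1])<.15)]
    for lo in np.arange(-.32,.0,.04):
        k=q[(q[:,2]>lo)&(q[:,2]<lo+.04)]
        if len(k)>3: print(n,lo.round(2),len(k),k[:,:2].min(0).round(3),k[:,:2].max(0).round(3))
# camera axis
for n,(y0,y1,x0,x1) in(("top",(165,210,430,500)),("side",(310,400,350,430))):
    P=np.load(f"pics/{n}0.npy")[y0:y1,x0:x1].reshape(-1,3); im=cv2.imread(f"pics/{n}0.png")[y0:y1,x0:x1].reshape(-1,3).astype(int)
    c=np.array([.562,-.4]); 
    for a in(106,108.4,111,114):
        d=np.array([np.cos(np.radians(a)),np.sin(np.radians(a))]); l=np.array([d[1],-d[0]])
        q=P[(P[:,2]>.165)&(P[:,2]<.245)]; al=(q[:,:2]-c)@d; la=(q[:,:2]-c)@l
        print(n,a,[(round(lo,2),((al>lo)&(al<=lo+.01)).sum(),la[(al>lo)&(al<=lo+.01)].min().round(3),la[(al>lo)&(al<=lo+.01)].max().round(3),q[(al>lo)&(al<=lo+.01),2].max().round(3)) for lo in np.arange(-.11,.01,.02) if ((al>lo)&(al<=lo+.01)).sum()>4], al.max().round(4))
```

```text
side -0.32 79 [-0.043 -0.052] [ 0.031 -0.018]
side -0.28 436 [-0.05  -0.052] [0.037 0.018]
side -0.24 391 [-0.049 -0.056] [0.038 0.023]
side -0.2 274 [-0.04  -0.056] [0.034 0.014]
side -0.16 656 [-0.043 -0.096] [0.037 0.091]
side -0.12 251 [-0.04  -0.088] [0.038 0.078]
side -0.08 215 [-0.021 -0.065] [0.019 0.056]
side -0.04 68 [-0.021 -0.06 ] [0.017 0.052]
top -0.32 83 [-0.02 -0.05] [ 0.033 -0.032]
top -0.28 115 [-0.047 -0.05 ] [ 0.042 -0.013]
top -0.24 131 [-0.048 -0.053] [ 0.037 -0.002]
top -0.2 46 [-0.039 -0.053] [ 0.035 -0.006]
top -0.16 331 [-0.04  -0.093] [-0.005  0.082]
top -0.12 73 [-0.039 -0.084] [0.001 0.079]
top -0.08 7 [-0.017  0.042] [-0.01   0.047]
top -0.04 4 [-0.018  0.044] [-0.005  0.046]
top 106 [(np.float64(-0.11), np.int64(65), np.float64(-0.011), np.float64(0.043), np.float64(0.244)), (np.float64(-0.09), np.int64(53), np.float64(-0.018), np.float64(0.027), np.float64(0.23)), (np.float64(-0.07), np.int64(52), np.float64(-0.018), np.float64(0.027), np.float64(0.229)), (np.float64(-0.05), np.int64(63), np.float64(-0.018), np.float64(0.026), np.float64(0.229)), (np.f
[... 3522 characters left out ...]
), np.float64(0.231)), (np.float64(-0.01), np.int64(47), np.float64(-0.026), np.float64(0.017), np.float64(0.228))] -0.0011
side 114 [(np.float64(-0.11), np.int64(83), np.float64(-0.027), np.float64(0.027), np.float64(0.243)), (np.float64(-0.09), np.int64(169), np.float64(-0.031), np.float64(0.017), np.float64(0.226)), (np.float64(-0.07), np.int64(160), np.float64(-0.028), np.float64(0.018), np.float64(0.226)), (np.float64(-0.05), np.int64(95), np.float64(-0.026), np.float64(0.016), np.float64(0.224)), (np.float64(-0.03), np.int64(211), np.float64(-0.03), np.float64(0.03), np.float64(0.231)), (np.float64(-0.01), np.int64(56), np.float64(-0.029), np.float64(0.016), np.float64(0.228))] -0.0003
```

Run:
```python
from h import *
s=read_state(); R=s["orientation"]; p=s["position"]
P=np.load("pics/side0.npy").reshape(-1,3); q=(P-p)@R; q=q[(abs(q[:,0])<.12)&(abs(q[:,1])<.12)]
for lo in np.arange(-.2,.0,.01):
    k=q[(q[:,2]>lo)&(q[:,2]<lo+.01)]
    if len(k)>3: print(lo.round(2),len(k),np.percentile(k[:,0],[2,98]).round(3),np.percentile(k[:,1],[2,98]).round(3))
ex=np.array([np.cos(np.radians(13.5)),np.sin(np.radians(13.5))]);ey=np.array([-ex[1],ex[0]])
for n in("top","side"):
    P=np.load(f"pics/{n}0.npy").reshape(-1,3); r=P-np.array([.675,.2293,0]); a=r[:,:2]@ex;b=r[:,:2]@ey
    m=(abs(b)<.06)&(P[:,2]>.1)&(P[:,2]<.17)&(abs(a)<.3); print(n,np.percentile(a[m],[.2,1,99,99.8]))
    m=(abs(b)<.06)&(P[:,2]>.02)&(P[:,2]<.13)&(a<0)&(a>-.3); print(np.percentile(a[m],[10,50,90]) if m.any() else 0)
    m=(abs(a)<.08)&(P[:,2]>.05)&(P[:,2]<.13)&(abs(b)<.12); print("sides",np.percentile(b[m],[5,50,95]) if m.any() else 0)
```

```text
-0.2 82 [-0.04   0.032] [-0.055  0.001]
-0.19 51 [-0.024  0.02 ] [-0.055 -0.012]
-0.18 66 [-0.024  0.018] [-0.054  0.014]
-0.17 75 [-0.024  0.021] [-0.054  0.01 ]
-0.16 83 [-0.027  0.021] [-0.054  0.014]
-0.15 338 [-0.039  0.032] [-0.093  0.085]
-0.14 104 [-0.039  0.033] [-0.092  0.075]
-0.13 131 [-0.041  0.034] [-0.088  0.075]
-0.12 134 [-0.039  0.033] [-0.085  0.075]
-0.11 52 [-0.039  0.032] [-0.085  0.072]
-0.1 19 [-0.019  0.012] [-0.063  0.059]
-0.09 46 [-0.019  0.015] [-0.064  0.054]
-0.08 53 [-0.02   0.017] [-0.062  0.054]
-0.07 53 [-0.019  0.013] [-0.062  0.053]
-0.06 53 [-0.02   0.014] [-0.063  0.05 ]
-0.05 56 [-0.019  0.014] [-0.061  0.049]
-0.04 45 [-0.019  0.015] [-0.058  0.051]
-0.03 23 [-0.017  0.014] [-0.056  0.051]
top [-0.19082156 -0.18849503  0.25348621  0.26194017]
[-0.19147694 -0.19022983 -0.18588351]
sides [-0.07719131 -0.07590575 -0.07535426]
side [-0.19105132 -0.18916525  0.25217941  0.26188774]
[-0.19113844 -0.18926101 -0.18513691]
sides [-0.07796186 -0.07532692 -0.07262728]
```

Run:
```python
import cv2
i=cv2.imread("pics/side0.png"); cv2.imwrite("pics/crop1.png",cv2.hconcat([cv2.resize(i[0:110,140:230],None,fx=4,fy=4,interpolation=2),cv2.resize(i[110:220,270:385],None,fx=4,fy=4,interpolation=2)])[:, :800])
```

```text
(no output)
```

View pics/crop1.png

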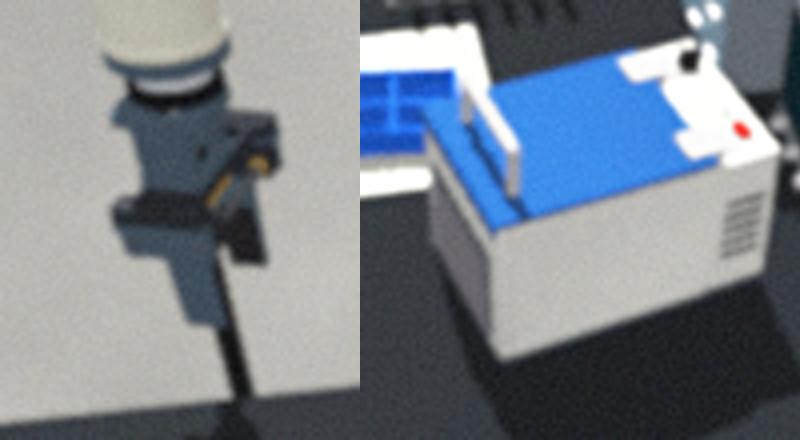

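The gripper crop shows its wide body (178 mm) lying along the closing direction. The extractor crop shows the flap nearly shut, its bar running along y, centred near (492,140) in the crop. If I pinched the tab across its 8 mm, that body would meet the open flap, so I'll plan to grip the tab across its 44 mm width instead. First comes the flap.

Emit:
step_arm:
  deltas:
    - [0, 0, -0.02, 9.35, 0.4]
    - [0, 0, -0.02, 9.35, 0.4]
    - [0, 0, -0.02, 9.35, 0.4]
    - [0, 0, -0.02, 9.35, 0.4]
    - [0, 0, -0.02, 9.35, 0.4]
    - [0, 0, -0.02, 9.35, 0.4]
  newtons: 15

```text
t: 0.85
position: [0.2176, 0.5856, 0.3078]
orientation: [[-0.228, 0.974, -0.0], [0.974, 0.228, -0.001], [-0.001, -0.0, -1.0]]
force: [-0.6, -0.7, -0.0]
gripper_width: 0.7
grip_force: 0.0
```

Emit:
step_arm:
  deltas:
    - [-0.0454, 0.02, 0, 0, 0.4]
    - [-0.0454, 0.02, 0, 0, 0.4]
    - [-0.0454, 0.02, 0, 0, 0.4]
    - [-0.0454, 0.02, 0, 0, 0.4]
    - [-0.0454, 0.02, 0, 0, 0.4]
    - [-0.0454, 0.02, 0, 0, 0.4]
    - [-0.0454, 0.02, 0, 0, 0.4]
    - [-0.0454, 0.02, 0, 0, 0.4]
    - [-0.0454, 0.02, 0, 0, 0.4]
    - [-0.0454, 0.02, 0, 0, 0.4]

```text
t: 2.1
position: [0.5189, 0.1897, 0.3073]
orientation: [[-0.234, 0.972, -0.0], [0.972, 0.234, -0.0], [0.0, -0.0, -1.0]]
force: [0.2, 1.8, 0.2]
gripper_width: 0.702
grip_force: 0.0
```

```bash
cat > pos.py <<'E'
from h import *
s=read_state(); R=s["orientation"]; p=s["position"]
H=np.array([.675,.2293,.154]); a=np.radians(13.5); ex=np.array([np.cos(a),np.sin(a),0]); ey=np.array([-ex[1],ex[0],0])
d=p-H
print("t",round(s["t"],2),"p",p.round(4),"hinge frame",(d@ex).round(4),(d@ey).round(4),"z",p[2].round(4),"yang",np.degrees(np.arctan2(R[1,1],R[0,1])).round(2),"F",s["force"].round(1),"w",round(s["gripper_width"],3),"g",round(s["grip_force"],1),"q",s["joints"].round(2))
E
python3 pos.py
python3 - <<'E'
from h import *
c,P=snap("side"); cv2.imwrite("pics/s1.png",cv2.resize(c["image"][60:220,250:400],None,fx=3.6,fy=3.6,interpolation=2)); np.save("pics/s1.npy",P)
E
```

```text
t 2.1 p [0.5189 0.1897 0.3073] hinge frame -0.161 -0.0021 z 0.3073 yang 13.51 F [0.2 1.8 0.2] w 0.702 g 0.0 q [0.24 0.29 1.34 0.   1.51 0.01]
```

View pics/s1.png

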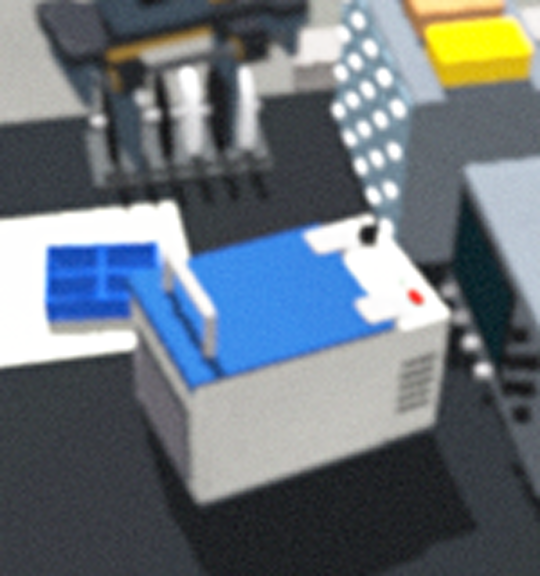

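The picture shows the gripper over the bar, with the bar at about (190,300) in the crop and the flap near shut. The TCP is within a few mm of the bar, so I'll descend and close.

Emit:
step_arm:
  deltas:
    - [0, 0, 0.035, 0, 0.4]
    - [0, 0, 0.035, 0, 0.4]
    - [0, 0, 0.03, 0, 0.4]
    - [0, 0, 0.022, 0, 0.4]
    - [0, 0, 0, 0, -1]
    - [0, 0, 0, 0, -1]
    - [0, 0, 0, 0, -1]
    - [0, 0, 0, 0, -1]
  newtons: 15

```text
t: 3.15
position: [0.5186, 0.1913, 0.1862]
orientation: [[-0.234, 0.972, 0.001], [0.972, 0.234, 0.0], [0.0, 0.001, -1.0]]
force: [-0.9, -0.3, 1.0]
gripper_width: 0.293
grip_force: 0.0
```

```bash
python3 pos.py
```

```text
t 3.15 p [0.5186 0.1913 0.1862] hinge frame -0.161 -0.0004 z 0.1862 yang 13.52 F [-0.9 -0.3  1. ] w 0.293 g 0.0 q [0.25 0.39 1.53 0.   1.22 0.01]
```

Emit:
step_arm:
  deltas:
    - [0, 0, 0, 0, -1]
    - [0, 0, 0, 0, -1]
    - [0, 0, 0, 0, -1]

```text
t: 3.52
position: [0.5182, 0.1912, 0.1855]
orientation: [[-0.234, 0.972, -0.0], [0.972, 0.234, 0.0], [0.0, -0.0, -1.0]]
force: [1.4, -0.1, 0.6]
gripper_width: 0.009
grip_force: 0.0
```

```bash
python3 pos.py
python3 - <<'E'
import numpy as np
th=np.array([.03,.1]+list(np.arange(.2,1.71,.1))+[1.73])
a=-165*np.cos(th)+43*np.sin(th); z=165*np.sin(th)+43*np.cos(th)
for t,x,y in zip(th[1:],np.diff(a),np.diff(z)): print(round(t,2),x.round(1),y.round(1))
E
```

```text
t 3.52 p [0.5182 0.1912 0.1855] hinge frame -0.1613 -0.0005 z 0.1855 yang 13.51 F [ 1.4 -0.1  0.6] w 0.009 g 0.0 q [0.25 0.39 1.53 0.   1.22 0.01]
0.1 3.8 11.3
0.2 6.7 15.7
0.3 8.2 14.9
0.4 9.7 14.0
0.5 11.0 13.0
0.6 12.3 11.8
0.7 13.4 10.5
0.8 14.4 9.1
0.9 15.2 7.7
1.0 15.9 6.1
1.1 16.4 4.5
1.2 16.8 2.8
1.3 17.0 1.1
1.4 17.0 -0.6
1.5 16.9 -2.3
1.6 16.6 -4.0
1.7 16.1 -5.6
1.73 4.7 -2.0
```

The gripper shut on nothing, so I'll take a close look.

Run:
```python
from h import *
c,P=snap("side"); t,Q=snap("top")
a=cv2.resize(c["image"][80:220,260:380],None,fx=3.3,fy=3.3,interpolation=2)
b=cv2.resize(t["image"][140:230,205:295],None,fx=4.4,fy=4.4,interpolation=2); b=cv2.copyMakeBorder(b,0,a.shape[0]-b.shape[0],0,0,0)
cv2.imwrite("pics/s2.png",cv2.hconcat([a,b]))
H=np.array([.675,.2293,.0]); w=np.radians(13.5); ex=np.array([np.cos(w),np.sin(w),0]); ey=np.array([-ex[1],ex[0],0])
for X in(P,Q,np.load("pics/s1.npy")):
    d=X.reshape(-1,3)-H; d=np.c_[d@ex,d@ey,d[:,2]]; q=d[(d[:,0]<-.13)&(d[:,0]>-.2)&(abs(d[:,1])<.055)&(d[:,2]>.18)&(d[:,2]<.225)]
    print(len(q)); [print(lo.round(2),np.median(q[(q[:,1]>lo)&(q[:,1]<lo+.01)],0).round(4),((q[:,1]>lo)&(q[:,1]<lo+.01)).sum()) for lo in np.arange(-.055,.055,.01) if ((q[:,1]>lo)&(q[:,1]<lo+.01)).any()]
```

```text
90
-0.06 [-0.1602 -0.0492  0.1937] 16
-0.04 [-0.1608 -0.041   0.2023] 12
-0.03 [-0.1592 -0.0308  0.2032] 7
-0.02 [-0.1608 -0.0187  0.2161] 32
-0.01 [-0.1623 -0.013   0.204 ] 6
-0.0 [-0.1713 -0.0008  0.2196] 2
0.01 [-0.1712  0.0079  0.2211] 3
0.04 [-0.1618  0.0406  0.1873] 7
0.05 [-0.1627  0.0465  0.1901] 5
4
-0.06 [-0.1598 -0.049   0.1953] 4
109
-0.06 [-0.1605 -0.0484  0.1911] 18
-0.04 [-0.1606 -0.0398  0.2013] 12
-0.03 [-0.159  -0.0303  0.204 ] 8
-0.02 [-0.1602 -0.0186  0.2029] 10
-0.01 [-0.1597 -0.0082  0.2036] 10
-0.0 [-0.1605  0.0016  0.204 ] 6
0.01 [-0.1585  0.0104  0.2028] 8
0.02 [-0.1603  0.0208  0.2028] 8
0.03 [-0.1592  0.0299  0.2021] 7
0.04 [-0.1609  0.0404  0.1951] 16
0.05 [-0.1619  0.0472  0.1992] 6
```

View pics/s2.png

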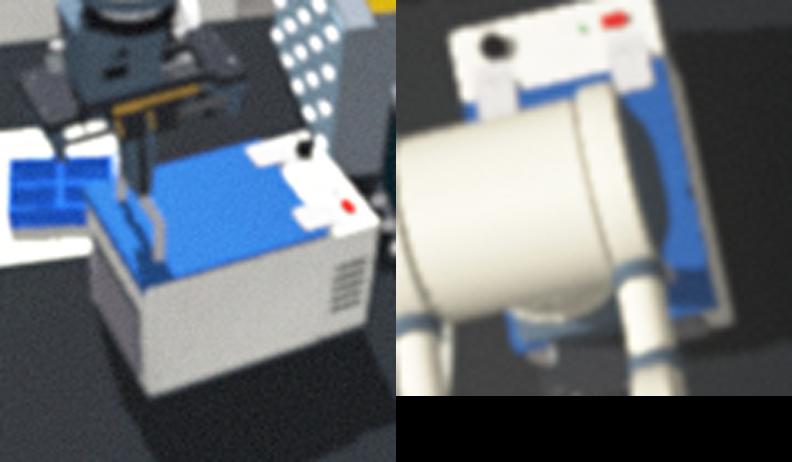

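```bash
python3 pos.py
python3 - <<'E'
from h import *
c,P=snap("side")
cv2.imwrite("pics/s3.png",cv2.resize(c["image"][110:170,280:330],None,fx=10,fy=10,interpolation=2))
H=np.array([.675,.2293,.0]); w=np.radians(13.5); ex=np.array([np.cos(w),np.sin(w),0]); ey=np.array([-ex[1],ex[0],0])
d=P.reshape(-1,3)-H; d=np.c_[d@ex,d@ey,d[:,2]]; q=d[(abs(d[:,0]+.16)<.03)&(abs(d[:,1])<.035)&(d[:,2]>.17)&(d[:,2]<.3)]
for lo in np.arange(.17,.3,.008):
    k=q[(q[:,2]>lo)&(q[:,2]<lo+.008)]
    if len(k): print(lo.round(3),len(k),np.percentile(k[:,0],[0,50,100]).round(3),np.percentile(k[:,1],[0,50,100]).round(3))
E
```

```text
t 3.62 p [0.5183 0.1912 0.1855] hinge frame -0.1613 -0.0005 z 0.1855 yang 13.51 F [0.7 0.1 0.9] w 0.006 g 0.0 q [ 0.25  0.39  1.53 -0.    1.22  0.01]
0.194 10 [-0.163 -0.162 -0.153] [-0.031 -0.019 -0.01 ]
0.202 11 [-0.162 -0.158 -0.155] [-0.032 -0.026 -0.013]
0.21 12 [-0.171 -0.159 -0.154] [-0.022 -0.018  0.   ]
0.218 20 [-0.172 -0.167 -0.153] [-0.024 -0.018  0.013]
0.226 24 [-0.173 -0.167 -0.154] [-0.021 -0.018  0.011]
0.234 18 [-0.174 -0.17  -0.154] [-0.022 -0.017  0.009]
0.242 26 [-0.175 -0.167 -0.153] [-0.022 -0.018  0.015]
0.25 26 [-0.175 -0.167 -0.15 ] [-0.021 -0.018  0.015]
0.258 26 [-0.176 -0.164 -0.15 ] [-0.022 -0.018  0.001]
0.266 23 [-0.176 -0.159 -0.15 ] [-0.022 -0.019 -0.001]
0.274 7 [-0.175 -0.156 -0.15 ] [-0.023 -0.021 -0.019]
0.282 7 [-0.187 -0.187 -0.157] [-0.024 -0.001  0.013]
0.29 11 [-0.188 -0.186 -0.157] [-0.034 -0.009  0.007]
0.298 3 [-0.188 -0.186 -0.131] [-0.034 -0.033 -0.016]
```

View pics/s3.png

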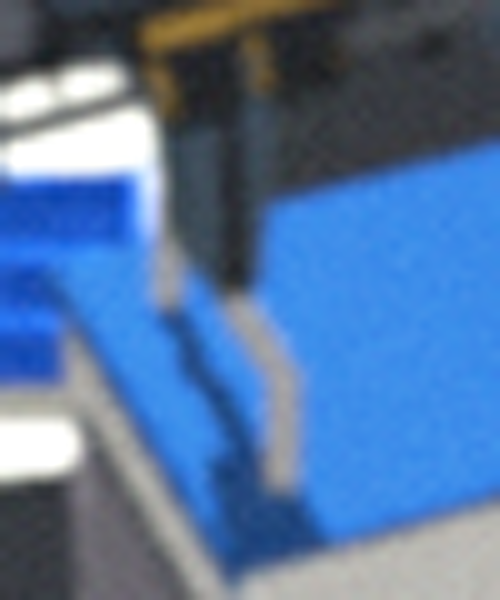

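The enlarged crop shows the shut fingertips ending right above the bar at about (235,290). By depth the tips are at z≈0.207, while the reported TCP is 0.1855. The start image agrees: the real tool sits about 21 mm higher than reported, and I'll allow for that. I'll raise, open and go lower.

Emit:
step_arm:
  deltas:
    - [0, 0, -0.025, 0, 0.4]
    - [0, 0, 0, 0, 0.4]
    - [0, 0, 0, 0, 0.4]
    - [0, 0, 0, 0, 0.4]
    - [0, 0, 0, 0, 0.4]
    - [0, 0, 0, 0, 0.4]
    - [0, 0, 0.025, 0, 0.4]
    - [0, 0, 0.012, 0, 0.4]
    - [0, 0, 0.011, 0, 0.4]

```text
t: 4.8
position: [0.5182, 0.1912, 0.162]
orientation: [[-0.234, 0.972, -0.0], [0.972, 0.234, -0.0], [0.0, -0.0, -1.0]]
force: [0.4, 0.7, -0.2]
gripper_width: 0.699
grip_force: 0.0
```

Emit:
step_arm:
  deltas:
    - [0, 0, 0, 0, -1]
    - [0, 0, 0, 0, -1]
    - [0, 0, 0, 0, -1]
    - [0, 0, 0, 0, -1]
    - [0, 0, 0, 0, -1]
    - [0, 0, 0, 0, -1]
    - [0, 0, 0, 0, -1]
  newtons: 15

```text
t: 5.68
position: [0.5223, 0.1921, 0.1635]
orientation: [[-0.233, 0.972, 0.008], [0.972, 0.233, 0.002], [0.0, 0.008, -1.0]]
force: [19.2, 4.5, -6.8]
gripper_width: 0.102
grip_force: 15.0
```

```bash
python3 pos.py
```

```text
t 5.67 p [0.5223 0.1921 0.1635] hinge frame -0.1572 -0.0005 z 0.1635 yang 13.5 F [19.2  4.5 -6.8] w 0.102 g 15.0 q [0.25 0.42 1.55 0.   1.16 0.01]
```

Gripped (width 0.102). Now the arc.

Emit:
step_arm:
  deltas:
    - [0, 0.004, 0, 0, -1]
    - [0, 0.002, -0.006, 0, -1]
    - [0, 0.002, -0.006, 0, -1]
    - [0, 0.0033, -0.008, 0, -1]
    - [0, 0.0034, -0.0077, 0, -1]
    - [0, 0.0041, -0.0075, 0, -1]
    - [0, 0.0041, -0.0074, 0, -1]
    - [0, 0.0048, -0.007, 0, -1]
    - [0, 0.0049, -0.007, 0, -1]

```text
t: 6.8
position: [0.5487, 0.1984, 0.2198]
orientation: [[-0.234, 0.972, -0.002], [0.972, 0.234, -0.001], [-0.0, -0.003, -1.0]]
force: [-10.2, -3.2, 4.9]
gripper_width: 0.102
grip_force: 15.0
```

```bash
python3 pos.py
```

```text
t 6.8 p [0.5487 0.1984 0.2198] hinge frame -0.13 -0.0006 z 0.2198 yang 13.52 F [-10.2  -3.2   4.9] w 0.102 g 15.0 q [ 0.24  0.41  1.4  -0.    1.33  0.01]
```

Emit:
step_arm:
  deltas:
    - [0, 0.0095, -0.013, 0, -1]
    - [0, 0.0115, -0.0118, 0, -1]
    - [0, 0.013, -0.0105, 0, -1]
    - [0, 0.0144, -0.0091, 0, -1]
    - [0, 0.0152, -0.0077, 0, -1]
    - [0, 0.0159, -0.0061, 0, -1]

```text
t: 7.55
position: [0.6279, 0.2172, 0.2791]
orientation: [[-0.234, 0.972, 0.001], [0.972, 0.234, -0.0], [-0.0, 0.001, -1.0]]
force: [-3.7, -3.4, 3.9]
gripper_width: 0.107
grip_force: 15.0
```

```bash
python3 pos.py
```

```text
t 7.55 p [0.6279 0.2172 0.2791] hinge frame -0.0487 -0.0007 z 0.2791 yang 13.51 F [-3.7 -3.4  3.9] w 0.107 g 15.0 q [ 0.24  0.49  1.1  -0.    1.55  0.01]
```

Emit:
step_arm:
  deltas:
    - [0, 0.0164, -0.0045, 0, -1]
    - [0, 0.0168, -0.0028, 0, -1]
    - [0, 0.017, -0.0011, 0, -1]
    - [0, 0.017, 0.0006, 0, -1]
    - [0, 0.0169, 0.0023, 0, -1]
    - [0, 0.0166, 0.004, 0, -1]
    - [0, 0.0161, 0.0056, 0, -1]
    - [0, 0, 0, 0, -1]

```text
t: 8.55
position: [0.7425, 0.2446, 0.2736]
orientation: [[-0.233, 0.972, 0.002], [0.972, 0.233, 0.0], [-0.0, 0.002, -1.0]]
force: [3.1, -2.4, 1.6]
gripper_width: 0.102
grip_force: 15.0
```

```bash
python3 pos.py
```

```text
t 8.55 p [0.7425 0.2446 0.2736] hinge frame 0.0692 -0.0009 z 0.2736 yang 13.49 F [ 3.1 -2.4  1.6] w 0.102 g 15.0 q [ 0.24  0.69  0.74 -0.    1.71  0.01]
```

Emit:
step_arm:
  deltas:
    - [0, 0, 0, 0, -0.4]
    - [0, 0, 0, 0, -0.4]
    - [0, 0, 0, 0, -0.4]
    - [0, 0, 0, 0, -0.4]
    - [0, 0, -0.03, 0, -0.4]
    - [0, 0, -0.035, 0, -0.4]
    - [0, 0, -0.04, 0, -0.4]

```text
t: 9.43
position: [0.7404, 0.2446, 0.3791]
orientation: [[-0.234, 0.972, -0.001], [0.972, 0.234, -0.0], [-0.0, -0.001, -1.0]]
force: [0.8, -0.3, 0.1]
gripper_width: 0.302
grip_force: 0.0
```

Emit:
step_arm:
  deltas:
    - [0, -0.04, 0, 0, 0.5]
    - [0, -0.04, 0, 9.5, 0.5]
    - [0, -0.035, 0, 9.5, 0.5]
    - [0, -0.02, 0, 9.5, 0.5]
    - [0, 0, 0, 9.5, 0.5]

```text
t: 10.05
position: [0.6068, 0.2256, 0.3793]
orientation: [[0.419, 0.908, 0.001], [0.908, -0.419, 0.0], [0.001, 0.001, -1.0]]
force: [-0.3, -0.3, -0.4]
gripper_width: 0.748
grip_force: 0.0
```

```bash
python3 pos.py
python3 - <<'E'
from h import *
c,P=snap("side"); np.save("pics/s4.npy",P); cv2.imwrite("pics/s4f.png",c["image"])
cv2.imwrite("pics/s4.png",cv2.resize(c["image"][60:210,270:400],None,fx=4,fy=4,interpolation=2))
E
```

```text
t 10.05 p [0.6068 0.2256 0.3793] hinge frame -0.0671 0.0123 z 0.3793 yang -24.76 F [-0.3 -0.3 -0.4] w 0.748 g 0.0 q [0.26 0.42 0.96 0.   1.76 0.7 ]
```

View pics/s4.png

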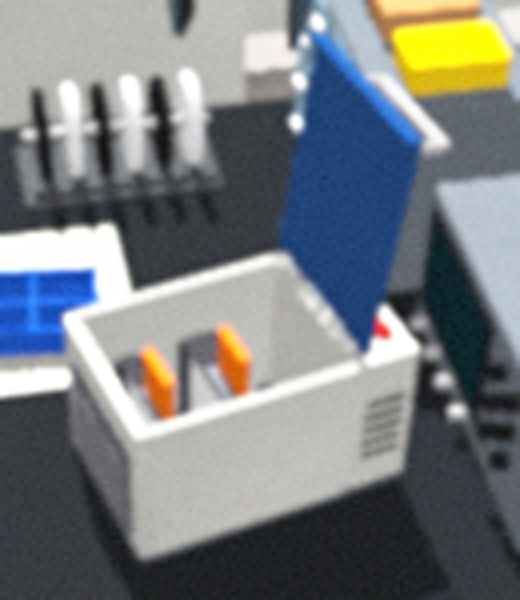

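The flap stands open with nothing disturbed. The front (pre-filter) tab is at about (158,382) in the crop and the rear (main filter) tab at about (233,360).

Run:
```python
from h import *
H=np.array([.675,.2293,.0]); w=np.radians(13.5); ex=np.array([np.cos(w),np.sin(w),0]); ey=np.array([-ex[1],ex[0],0])
P=np.load("pics/s4.npy"); f=cv2.imread("pics/s4f.png").astype(int)
m=(f[...,2]>f[...,0]+70)&(P[...,2]<.16)&(P[...,2]>.09); m[:,:290]=0; m[:140]=0;m[170:]=0;m[:,340:]=0
n,L=cv2.connectedComponents(m.astype(np.uint8))
for i in range(1,n):
    q=P[L==i]; d=q-H
    if len(q)>8: print(len(q),np.argwhere(L==i).mean(0),"a",np.percentile(d@ex,[5,50,95]).round(4),"b",np.percentile(d@ey,[0,5,50,95,100]).round(4),"z",np.percentile(q[:,2],[5,50,95,100]).round(4))
s=read_state(); R=s["orientation"]; p=s["position"]; q=(P.reshape(-1,3)-p)@R; q=q[(abs(q[:,0])<.12)&(abs(q[:,1])<.12)]
for lo in np.arange(-.16,.0,.02):
    k=q[(q[:,2]>lo)&(q[:,2]<lo+.02)]
    if len(k)>3: print(lo.round(2),len(k),np.percentile(k[:,0],[2,98]).round(3),np.percentile(k[:,1],[2,98]).round(3),k[:,2].max().round(3))
```

```text
108 [149.65740741 327.80555556] a [-0.075  -0.0733 -0.0601] b [-0.0241 -0.0226 -0.0009  0.0532  0.0714] z [0.0955 0.1225 0.1403 0.1431]
101 [155.69306931 309.28712871] a [-0.1398 -0.1385 -0.1299] b [-0.0252 -0.0233 -0.0026  0.0246  0.0722] z [0.0958 0.1234 0.139  0.1404]
-0.16 871 [-0.04   0.031] [-0.086  0.087] -0.14
-0.14 539 [-0.041  0.021] [-0.081  0.087] -0.12
-0.12 270 [-0.041  0.014] [-0.077  0.081] -0.101
-0.1 91 [-0.022  0.01 ] [-0.046  0.048] -0.08
-0.08 96 [-0.021  0.011] [-0.045  0.047] -0.06
-0.06 84 [-0.022  0.009] [-0.045  0.045] -0.04
-0.04 50 [-0.022  0.01 ] [-0.042  0.044] -0.023
```

Emit:
step_arm:
  deltas:
    - [0, 0, 0, 10.34, 0.5]
    - [0, 0, 0, 10.34, 0.5]
    - [0, 0, 0, 10.34, 0.5]
    - [0, 0, 0, 10.34, 0.5]
    - [0, 0, 0, 10.34, 0.5]
    - [-0.003, 0.01, 0.05, 0, 0.5]
    - [0, 0, 0.05, 0, 0.5]
    - [0, 0, 0.05, 0, 0.5]
    - [0, 0, 0.05, 0, 0.5]

```text
t: 11.22
position: [0.6077, 0.2149, 0.1768]
orientation: [[0.97, 0.242, 0.0], [0.242, -0.97, 0.0], [0.0, -0.0, -1.0]]
force: [1.0, -0.9, -0.4]
gripper_width: 0.75
grip_force: 0.0
```

```bash
python3 pos.py
```

```text
t 11.22 p [0.6077 0.2149 0.1768] hinge frame -0.0688 0.0017 z 0.1768 yang -76.02 F [ 1.  -0.9 -0.4] w 0.75 g 0.0 q [0.25 0.53 1.31 0.   1.3  1.57]
```

Emit:
step_arm:
  deltas:
    - [-0.001, 0, 0.035, 0, 0.5]
    - [0, 0, 0.03, 0, 0.5]
    - [0, 0, 0.015, 0, 0.5]
    - [0, 0, 0.006, 0, 0.5]
    - [0, 0, 0, 0, 0.5]

```text
t: 11.85
position: [0.6072, 0.2149, 0.0928]
orientation: [[0.971, 0.239, 0.001], [0.239, -0.971, 0.0], [0.001, -0.0, -1.0]]
force: [-0.2, 0.1, 0.0]
gripper_width: 0.749
grip_force: 0.0
```

Emit:
step_arm:
  deltas:
    - [0, 0, 0, 0, -1]
    - [0, 0, 0, 0, -1]
    - [0, 0, 0, 0, -1]
    - [0, 0, 0, 0, -1]
    - [0, 0, 0, 0, -1]
  newtons: 30

```text
t: 12.48
position: [0.6071, 0.2147, 0.0926]
orientation: [[0.971, 0.239, 0.001], [0.239, -0.971, -0.0], [0.001, 0.0, -1.0]]
force: [1.6, -2.2, 5.7]
gripper_width: 0.479
grip_force: 30.0
```

```bash
python3 pos.py
python3 - <<'E'
from h import *
c,P=snap("side"); np.save("pics/s5.npy",P)
cv2.imwrite("pics/s5.png",cv2.resize(c["image"][60:210,270:400],None,fx=4,fy=4,interpolation=2))
E
```

```text
t 12.47 p [0.6071 0.2147 0.0926] hinge frame -0.0695 0.0016 z 0.0926 yang -76.19 F [ 1.6 -2.2  5.7] w 0.479 g 30.0 q [ 0.25  0.62  1.4  -0.    1.12  1.58]
```

View pics/s5.png

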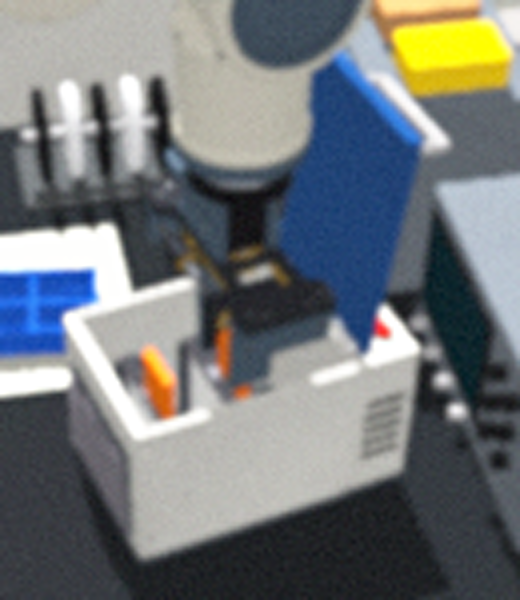

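The fingers hold the rear tab across its width (43.6 mm), and the pre-filter tab at about (158,382) is untouched. I'll lift straight up.

Emit:
step_arm:
  deltas:
    - [0, 0, 0, 0, -1]
    - [0, 0, -0.005, 0, -1]
    - [0, 0, -0.01, 0, -1]
    - [0, 0, -0.015, 0, -1]
    - [0, 0, -0.015, 0, -1]
  newtons: 45

```text
t: 13.15
position: [0.6069, 0.2149, 0.1386]
orientation: [[0.971, 0.239, 0.001], [0.239, -0.971, 0.0], [0.001, -0.0, -1.0]]
force: [0.0, -0.2, -3.6]
gripper_width: 0.479
grip_force: 45.0
```

```bash
python3 pos.py
```

```text
t 13.15 p [0.6069 0.2149 0.1386] hinge frame -0.0696 0.0019 z 0.1386 yang -76.18 F [ 0.  -0.2 -3.6] w 0.479 g 45.0 q [0.25 0.57 1.35 0.   1.22 1.58]
```

Emit:
step_arm:
  deltas:
    - [0, 0, -0.022, 0, -1]
    - [0, 0, -0.027, 0, -1]
    - [0, 0, -0.027, 0, -1]
    - [0, 0, -0.027, 0, -1]
    - [0, 0, -0.025, 0, -1]
    - [0, 0, -0.013, 0, -1]
    - [0, 0, 0, 0, -1]

```text
t: 14.02
position: [0.607, 0.2148, 0.2791]
orientation: [[0.971, 0.239, 0.002], [0.239, -0.971, 0.0], [0.002, -0.0, -1.0]]
force: [-0.4, -0.0, -3.2]
gripper_width: 0.477
grip_force: 45.0
```

```bash
cat > cas.py <<'E'
from h import *
import sys
s=read_state(); R=s["orientation"]; p=s["position"]
for n in sys.argv[1:]:
    c,P=snap(n); np.save(f"pics/cas_{n}.npy",P); cv2.imwrite(f"pics/cas_{n}.png",c["image"])
    q=(P.reshape(-1,3)-p)@R; m=(abs(q[:,0])<.05)&(abs(q[:,1])<.09)&(q[:,2]>-.03)&(q[:,2]<.16)
    k=q[m]
    for lo in np.arange(-.02,.14,.02):
        j=k[(k[:,2]>lo)&(k[:,2]<lo+.02)]
        if len(j)>3: print(n,lo.round(2),len(j),"x",np.percentile(j[:,0],[2,50,98]).round(4),"y",np.percentile(j[:,1],[1,50,99]).round(4))
    # broad face plane: between 0.03 and .1
    j=k[(k[:,2]>.025)&(k[:,2]<.095)]
    if len(j)>30:
        f=j
        for _ in range(4):
            A=np.c_[f[:,1:],np.ones(len(f))]; co=np.linalg.lstsq(A,f[:,0],rcond=None)[0]; r=j[:,0]-np.c_[j[:,1:],np.ones(len(j))]@co; f=j[abs(r)<.006]
        print("face x = %.4f*y + %.4f*z + %.4f"%tuple(co),len(f),len(j))
    print("z max",np.percentile(k[:,2],[99,100]).round(4))
E
python3 pos.py; python3 cas.py side
```

```text
t 14.03 p [0.607  0.2148 0.2791] hinge frame -0.0695 0.0018 z 0.2791 yang -76.18 F [-0.4 -0.  -3.2] w 0.477 g 45.0 q [0.25 0.45 1.16 0.   1.53 1.58]
side -0.02 228 x [-0.0143 -0.0046  0.0117] y [-0.0609  0.0228  0.0693]
side 0.0 142 x [-0.0146 -0.0116  0.0105] y [-0.0591  0.0322  0.071 ]
side 0.02 147 x [-0.0141 -0.0107  0.0097] y [-0.0606  0.0305  0.0715]
side 0.04 152 x [-0.0146 -0.0107  0.0117] y [-0.0592  0.0256  0.0713]
side 0.06 155 x [-0.0148 -0.0114  0.0088] y [-0.0593  0.0229  0.0707]
side 0.08 13 x [-0.0139 -0.013   0.0027] y [-0.0497  0.0412  0.0689]
side 0.12 182 x [-0.0477 -0.0094  0.0474] y [-0.074   0.0743  0.0792]
face x = 0.0005*y + -0.0282*z + -0.0098 355 435
z max [0.1589 0.16  ]
```

Emit:
step_arm:
  deltas:
    - [-0.006, 0.014, 0, 0, -1]
    - [-0.012, 0.026, 0, 0, -1]
    - [-0.013, 0.03, 0, 0, -1]
    - [-0.013, 0.03, 0, 0, -1]
    - [-0.013, 0.03, 0, 0, -1]
    - [-0.013, 0.03, 0, 0, -1]
    - [-0.013, 0.03, 0, 0, -1]
    - [-0.011, 0.024, 0, 0, -1]
    - [-0.006, 0.014, 0, 0, -1]

```text
t: 15.2
position: [0.5631, -0.0321, 0.2776]
orientation: [[0.971, 0.238, -0.001], [0.238, -0.971, -0.0], [-0.001, -0.0, -1.0]]
force: [0.6, -0.4, -3.0]
gripper_width: 0.478
grip_force: 45.0
```

Emit:
step_arm:
  deltas:
    - [0, 0, 0, -5, -1]
    - [0, 0, 0, -10, -1]
    - [0, 0, 0, -10.4, -1]
    - [0, 0, 0, -10.4, -1]
    - [0, 0, 0, -10.4, -1]
    - [0, 0, 0, -10.4, -1]
    - [0, 0, 0, -10.4, -1]
    - [0, 0, 0, -10.4, -1]
    - [0, 0, 0, -10, -1]
    - [0, 0, 0, -7, -1]

```text
t: 16.45
position: [0.5637, -0.0305, 0.2777]
orientation: [[-0.317, 0.948, -0.001], [0.948, 0.317, 0.0], [0.0, -0.001, -1.0]]
force: [-0.6, -0.2, -2.2]
gripper_width: 0.478
grip_force: 45.0
```

```bash
python3 pos.py; python3 cas.py side
python3 - <<'E'
from h import *
s=read_state(); print((np.array([.523,-.274,.238])-s["position"])@s["orientation"])
E
```

```text
t 16.45 p [ 0.5637 -0.0305  0.2777] hinge frame -0.1688 -0.2266 z 0.2777 yang 18.51 F [-0.6 -0.2 -2.2] w 0.478 g 45.0 q [-0.16  0.33  1.36  0.    1.45 -0.48]
side -0.02 417 x [-0.0154 -0.0054  0.0112] y [-0.0677 -0.0089  0.0643]
side 0.0 245 x [-0.0159 -0.0125  0.0087] y [-0.0681 -0.0121  0.0643]
side 0.02 263 x [-0.0151 -0.0118  0.0027] y [-0.0682 -0.0063  0.0636]
side 0.04 261 x [-0.0153 -0.0118  0.0042] y [-0.068  -0.0061  0.0653]
side 0.06 275 x [-0.0157 -0.0124  0.0062] y [-0.0683 -0.0082  0.0642]
side 0.08 19 x [-0.0149 -0.0131 -0.0036] y [-0.0677 -0.0197  0.0615]
face x = -0.0110*y + -0.0255*z + -0.0109 706 749
z max [0.0803 0.0834]
[-0.21735591 -0.11712524  0.03973905]
```

Emit:
step_arm:
  deltas:
    - [-0.01, -0.005, 0, 0, -1]
    - [-0.02, -0.011, 0.003, 0, -1]
    - [-0.026, -0.014, 0.005, 0, -1]
    - [-0.028, -0.015, 0.006, 0, -1]
    - [-0.028, -0.015, 0.006, 0, -1]
    - [-0.028, -0.015, 0.006, 0, -1]
    - [-0.027, -0.015, 0.006, 0, -1]
    - [-0.023, -0.012, 0.005, 0, -1]
    - [-0.016, -0.009, 0.003, 0.3, -1]
    - [-0.011, -0.006, 0, 0, -1]

```text
t: 17.75
position: [0.5202, -0.2741, 0.238]
orientation: [[-0.306, 0.952, -0.0], [0.952, 0.306, 0.0], [0.0, -0.0, -1.0]]
force: [0.5, 1.0, -2.9]
gripper_width: 0.474
grip_force: 45.0
```

Emit:
step_arm:
  deltas:
    - [0, 0, 0, 0, -1]
    - [0, 0, 0, 0, -1]

```text
t: 18.0
position: [0.5209, -0.2726, 0.2384]
orientation: [[-0.308, 0.951, 0.0], [0.951, 0.308, 0.0], [0.0, 0.0, -1.0]]
force: [1.1, 0.4, -2.2]
gripper_width: 0.479
grip_force: 45.0
```

```bash
python3 pos.py; python3 cas.py side
python3 - <<'E'
from h import *
R=read_state()["orientation"]; p=read_state()["position"]
print("lens in tool",(np.array([.564,-.3994,.2])-p)@R)
i=cv2.imread("pics/cas_side.png"); cv2.imwrite("pics/s6.png",cv2.resize(i[180:400,230:470],None,fx=2.7,fy=2.7,interpolation=2))
P=np.load("pics/cas_side.npy"); q=P[315:385,350:430].reshape(-1,3); q=q[(q[:,2]>.165)&(q[:,2]<.245)]; d=np.array([-.3123,.95]); c=np.array([.564,-.3994]); al=(q[:,:2]-c)@d; la=(q[:,:2]-c)@np.array([.95,.3123])
for lo in(-.09,-.07,-.05,-.03,-.02): k=(al>lo)&(al<lo+.01); print(lo,k.sum(),np.percentile(la[k],[1,99]) if k.sum()>3 else 0)
E
```

```text
t 18.0 p [ 0.5209 -0.2726  0.2384] hinge frame -0.267 -0.452 z 0.2384 yang 17.93 F [ 1.1  0.4 -2.2] w 0.479 g 45.0 q [-0.58  0.4   1.37  0.    1.38 -0.9 ]
side -0.02 553 x [-0.0146 -0.0054  0.0116] y [-0.0677 -0.0137  0.0653]
side 0.0 212 x [-0.0149 -0.0126  0.008 ] y [-0.0683 -0.0108  0.0651]
side 0.02 254 x [-0.015  -0.0115  0.005 ] y [-0.0681 -0.0099  0.0644]
side 0.04 243 x [-0.0147 -0.0116  0.0043] y [-0.068  -0.0084  0.0649]
side 0.06 276 x [-0.0154 -0.0125  0.0053] y [-0.0681 -0.0078  0.0636]
side 0.08 10 x [-0.0138 -0.0128  0.0065] y [-0.0668 -0.0288  0.0323]
face x = -0.0127*y + -0.0298*z + -0.0105 677 719
z max [0.0794 0.0819]
lens in tool [-0.13400114  0.00188809  0.03840665]
-0.09 166 [-0.02368595  0.02132487]
-0.07 157 [-0.02326473  0.02180327]
-0.05 84 [-0.02265404  0.0180631 ]
-0.03 223 [-0.02915881  0.02951206]
-0.02 153 [-0.02950121  0.02677864]
```

View pics/s6.png

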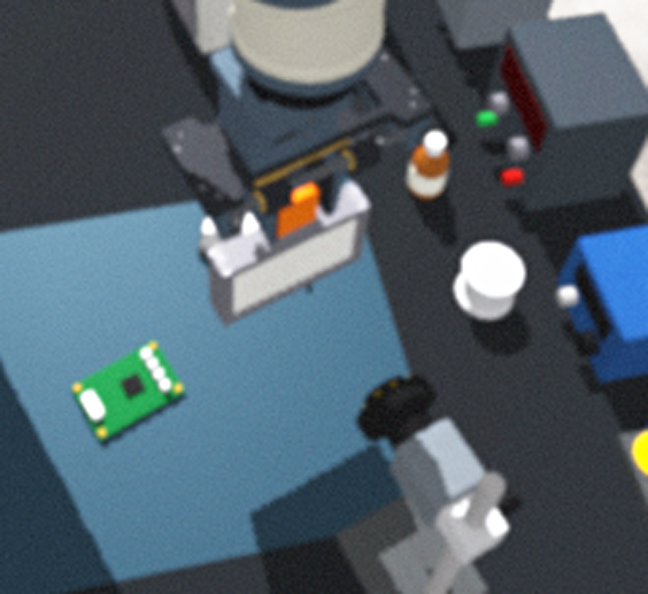

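The cassette hangs upright and faces the lens about 12 cm away. The cassette is around (290,260) in the crop and the lens ring around (395,405). I'll trim it slightly and settle.

Emit:
step_arm:
  deltas:
    - [-0.002, 0.0025, 0, -0.7, -1]
    - [-0.001, 0, 0, 0, -1]
    - [0, 0, 0, 0, -1]
    - [0, 0, 0, 0, -1]
    - [0, 0, 0, 0, -1]
    - [0, 0, 0, 0, -1]
    - [0, 0, 0, 0, -1]
    - [0, 0, 0, 0, -1]

```text
t: 19.05
position: [0.524, -0.2753, 0.2382]
orientation: [[-0.319, 0.948, 0.0], [0.948, 0.319, -0.0], [-0.0, -0.0, -1.0]]
force: [-0.5, 0.1, -2.2]
gripper_width: 0.47
grip_force: 45.0
```

```bash
python3 pos.py; python3 cas.py side | grep -E "face|0.04"
python3 - <<'E'
from h import *
s=read_state(); print("lens in tool",(np.array([.564,-.3994,.2])-s["position"])@s["orientation"])
sign_off()
E
```

```text
t 19.05 p [ 0.524  -0.2753  0.2382] hinge frame -0.2646 -0.4554 z 0.2382 yang 18.61 F [-0.5  0.1 -2.2] w 0.47 g 45.0 q [-0.58  0.4   1.36 -0.    1.38 -0.91]
side 0.04 243 x [-0.0149 -0.0115  0.0047] y [-0.0681 -0.0074  0.0649]
face x = -0.0120*y + -0.0280*z + -0.0106 677 721
lens in tool [-0.13039702 -0.00169549  0.03823675]
the job is handed in; nothing more can be done
```

I handed the job in at t ≈ 19 s: the flap stands open and the gripper holds the main filter cassette upright, centred on the lens and square to within about 1°, its face about 11.5 cm away; the pre-filter stayed in its slot. I gripped the tab across its 44 mm width, not its 8 mm, to keep the gripper body clear of the open flap.

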